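# Set up the bead pattern stand

## Robot

A 7-joint arm with a two-finger parallel gripper is mounted at the origin on the work surface. World frame = base frame: x ahead of the robot, y to its left, z up, the work surface at z = 0. Lengths are in m, angles in degrees, forces in N, time in s.
With the tool pointing down it reaches from about 0.425 to 0.825 m from the base axis. Payload 3.6 kg.
Tool frame: the origin (TCP) lies midway between the tips of the shut fingers; the grasp point (between the pads) lies 19 mm behind it; z points along the fingers, y is the line along which they close (so a half turn about z gives the same grasp; the last joint's range is limited). The gripper opens to 93 mm and grips with 3 to 60 N. Pads are 15 mm wide; open, the fingers measure 128 mm over their backs; the gripper's body (75 mm by 188 mm) begins 65 mm behind the grasp point.
Start: joints at [75.315, 35.231, -0.722, 81.555, 0.464, 63.22, -2.315], TCP at [0.148, -0.633, 0.219] pointing down, gripper open.
Joint ranges: [-178.69, 178.69], [-17.37, 117.87], [-77.05, 75.6], [15.02, 138.74], [-78.02, 258.01], [0.78, 113.62], [-162.83, 162.83]. Speed limits (degrees/s): [159.86, 159.86, 180, 180, 180, 180, 180].

## Interface

Orientations are given as [roll, pitch, yaw] about the fixed x, y, z axes, in that order (R = Rz(yaw) Ry(pitch) Rx(roll)).
In Python, from bench import sensors, eyes, job gives the robot as it stands. The module is installed in compiled form; this text tells all that it offers.
- The arm moves only by the tool drive_tool, never from a script. Its argument "commands" is a list of rows, each an object with "dr": the turn, a rotation vector about the tool's x, y, z in degrees, a list of three; "slide": the shift along the tool's x, y, z in m, a list of three; "claw": the opening, from 0 (shut) to 1 (fully open). A call has 1 to 12 rows; each row is the pose to reach, as a shift and turn from the pose commanded when the call began, along the tool's axes at that moment; what a row does not reach only later rows make up. A row lasts 1/10 s, in which the tool goes at most 50 mm and 8.59 degrees, less where a joint would pass 70% of its speed; a pose out of reach is approached as far as the arm can. A call with a gripper value outside its range is refused whole. The fingers move at their own pace and stop on an object; "force" is the grip in N (left out, the last holds). Time passes only in rows, so rows that repeat a pose let the fingers close. It gives the time, the measured TCP pose, the force, the opening and the grip force at its end, in the units of the state.
- sensors.observe(): the state, without advancing time (a new reading comes with each control period).
- eyes.capture(name): name is "scene" or "top"; returns (picture, depth): 384x512x3 uint8, red, green, blue; 384x512 float32, m along the optical axis (not along the pixel's ray), 0 where there is no reading.
- eyes.camera_params(name): a dict with "fovy" (degrees; the focal length in pixels is half the picture's height over the tangent of half this angle, whatever the lens; pixels are square), "cx", "cy" (the principal point, pixels), "R" (3x3) and "t" (3): a world point X has camera coordinates R X + t. Camera axes: x right, y down, z forward; pixel columns grow to the right and rows downward; lengths in m; the calibration is good to about 2 mm. A picture is of the moment at which its call begins. camera_params takes no time and is no camera call.
- job.finish_job(): hands the job in; it is judged then, once.
The state is a dict: "time": time; "joint_positions": joint angles; "dq": joint speeds; "effort": joint torques, N m; "position": TCP position; "eef_rot": TCP orientation; "force": force on the tool from outside, world axes, zero at the start; "ft_torque": the same for the moment, N m; "gripper_width": finger opening in m; "grasp_force": force on a finger pad.
Only numpy, scipy, OpenCV 4.12 (cv2) and the standard library are available. Lean on these libraries where they do the work, as an engineer would, in place of code of your own. Each camera call takes 0.05 s, during which the arm holds its last target. There are 200 camera calls.

## Task

Set up the sample bead pattern for the next class: take the red dowel out of its dark block and stand it in the stand, down through the hole in the white upper plate and fully home in the socket below. Then thread the blue bead down the dowel until it lies flat on the white plate, and then the yellow bead on top of it; leave the green bead and the other things on the table where they are.

Things in the scene. Friction and masses are not known exactly. Their poses are not given: they have to be found in the camera images.
- stand: Fixed bead stand: a light wood base board 110 x 100 x 16 mm, two wooden cheeks at y = +-44 mm, and across them a white plate 90 x 100 mm (x, y), 12 mm thick, whose top is 66 mm above the table. Origin: centre of the base's underside, z up. It turns about z from one start to the next.
- eyelet (a point): Centre of the through hole in the stand's white plate, level with the plate's top face, 66 mm above the table. The hole is 18.5 mm across (the dowel is 16 mm), chamfered 2 mm. The first bead lies on this face.
- socket (a point): Centre of the floor of the stand's blind socket, straight below the eyelet, 6 mm above the table. The socket is 20 mm across and 10 mm deep, with a 2 mm chamfer at its mouth. With its foot on this floor the dowel stands 65 mm out of the white plate.
- block: Fixed dark wooden block 70 x 70 x 40 mm with a 17.5 mm hole, 30 mm deep, in the middle of its top; at the start the dowel stands in it. Origin: centre of its underside.
- dowel: Red stiff round rod, 16 mm in diameter, 125 mm long, chamfered at both ends, 30 g nominal. At the start it stands upright in the block, its foot 10 mm and its top 135 mm above the table. Origin: centre of its foot, z along the rod to its top.
- dowel_mid (a point): Middle of the dowel, on its axis, 62.5 mm from either end.
- blue_bead: Jumbo blue plastic bead: a flat ring 62 mm across and 28 mm thick with a 20 mm through hole, lying flat on the table. Origin: centre of its underside, z up along the hole. 50 g nominal.
- blue_mid (a point): Centre of the blue bead, 14 mm from either face.
- yellow_bead: Jumbo yellow plastic bead: a flat ring 62 mm across and 28 mm thick with a 20 mm through hole, lying flat on the table. Origin: centre of its underside, z up along the hole. 50 g nominal.
- yellow_mid (a point): Centre of the yellow bead, 14 mm from either face.
- green_bead: Jumbo green bead, the same size as the others, lying flat on the table; not part of this pattern. Origin: centre of its underside.
- glue: White glue bottle with an orange cap, 44 mm across, 90 mm tall, upright; bystander. Origin: centre of its underside.
- jar: Jar with a red lid, 54 mm across, 65 mm tall; bystander. Origin: centre of its underside.
- ruler: Yellow ruler 30 x 150 x 4 mm (x, y, z) lying flat; bystander. Origin: centre of its underside.
- eraser: Blue felt board eraser 50 x 110 x 30 mm (x, y, z); bystander. Origin: centre of its underside.
- cup: Blue cup 76 mm across, 90 mm tall, with three markers in it up to 131 mm high; bystander. Origin: centre of its underside.

How it is judged (in metres and radians):
On the way, in this order (a step that is already met when the one before it is completed fails the run):
1. the dowel stands home in the stand, through the white plate's hole and on the socket's floor (horizontal distance between dowel_mid and eyelet below 0.006 m and z of dowel_mid in the frame of socket below 0.0665 m and angle between the z axis of dowel and the z axis of stand, either way round below 0.08 rad), for 0.2 s.
2. the blue bead lies flat on the white plate, round the standing dowel (all of step 1 and horizontal distance between blue_mid and eyelet below 0.006 m and z of blue_mid in the frame of eyelet between 0.011 and 0.017 m and angle between the z axis of blue_bead and the z axis of stand, either way round below 0.1 rad), for 0.2 s.
At the end, for the whole second after the job is handed in: Dowel through the hole: middle within 6 mm of its axis, foot within 4 mm of the socket floor, within 0.08 rad of upright. Blue bead round it on the white plate, yellow on the blue, each within 6 mm of the axis, 3 mm of its height, 0.1 rad of flat. All three at rest (under 20 mm/s) (all of step 2 and horizontal distance between yellow_mid and eyelet below 0.006 m and z of yellow_mid in the frame of eyelet between 0.039 and 0.045 m and angle between the z axis of yellow_bead and the z axis of stand, either way round below 0.1 rad and linear speed of each of dowel, blue_bead, yellow_bead below 0.02 m/s); the robot touches nothing.
It fails at once if the green bead or another bystander is shifted by more than 30 mm (distance of any of green_bead, glue, jar, ruler, eraser, cup from where it was at the start of the episode above 0.03 m).
It also fails if it takes over 72 s, if anything falls off the work surface, if the arm or the gripper's body presses on something with over 40 N, if the wrist force passes 120 N, or if a joint passes its speed limit or range.

## Working session

There is one attempt and no reset: what is moved stays moved. The work goes in short steps, Python scripts to look and compute and a tool call to move; the robot and the scene stay as the last step left them, time stands still between calls to the robot, and variables do not carry over. Pictures are saved under pics/ and viewed, at most 11 in all, crops included, and the job is handed in when it is done.

Besides the shell and the picture viewer there is one more tool, called after "Call:" as name(argument=value, ...), one argument or row to a line, values as JSON. drive_tool: Moves the arm, as the interface text tells. Its arguments: {"type":"object","properties":{"commands":{"type":"array","items":{"type":"object","properties":{"dr":{"type":"array","items":{"type":"number"}},"slide":{"type":"array","items":{"type":"number"}},"claw":{"type":"number"}}}},"force":{"type":"number"}},"required":["commands"]}

```bash
mkdir -p pics; python3 - <<'E'
from bench import sensors, eyes, job
import cv2,numpy as np
for n in ["top","scene"]:
    p,d=eyes.capture(n); cv2.imwrite(f"pics/{n}0.png",p[:,:,::-1]); np.savez(f"{n}0.npz",p=p,d=d)
    c=eyes.camera_params(n); print(n,c)
print(sensors.observe())
a=cv2.imread("pics/top0.png");b=cv2.imread("pics/scene0.png")
E
```

```text
top {'fovy': 53.04754005387099, 'cx': 247.11011408123747, 'cy': 194.61850604633207, 'R': array([[ 0.00915468, -0.99983217, -0.01586926],
       [-0.99805326, -0.00815701, -0.06183171],
       [ 0.06169189,  0.01640442, -0.99796042]]), 't': array([0.03587237, 0.54473486, 1.13423967])}
scene {'fovy': 53.48681338355356, 'cx': 250.1762035545242, 'cy': 193.73794439946622, 'R': array([[-0.71430952,  0.6996919 , -0.0138979 ],
       [ 0.38705049,  0.37843544, -0.84082016],
       [-0.58305559, -0.60598504, -0.54113613]]), 't': array([ 0.36633105, -0.1655796 ,  1.36491343])}
{'time': 0.1, 'joint_positions': array([75.31455492, 35.28097944, -0.72364951, 81.62928207,  0.46400928,
       63.22078647, -2.31396541]), 'dq': array([-0.08910901, -0.12248229,  0.07932706, -0.23126397,  0.07564125,
        0.05485573,  0.02553616]), 'effort': array([ 8.56715360e-04, -4.60045660e+01,  2.09744568e-01, -1.66248608e+01,
       -6.12337980e-02,  1.69046363e-02,  9.84748863e-05]), 'position': array([ 0.14792505, -0.63222729,  0.21764444]), 'eef_rot': array([-1.79871816e+02,  9.87889056e-04,  1.31722229e+01]), 'force': array([ 0.64086777,  0.2424508 , -0.35836591]), 'ft_torque': array([-0.09288085, -0.02759627, -0.02363239]), 'grasp_force': 0.0, 'gripper_width': 0.0927360024860318}
```

View pics/top0.png

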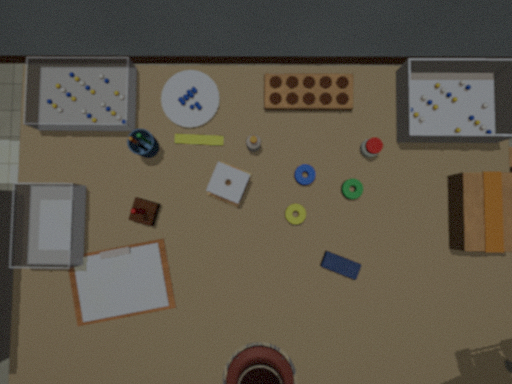

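View pics/scene0.png

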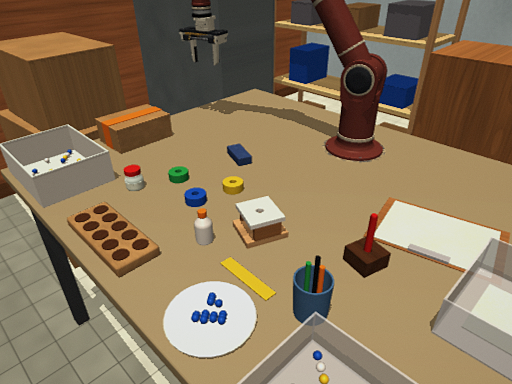

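The top view shows the dowel near (140,211), the stand hole (228,182), and the blue, yellow and green beads at (305,175), (296,214) and (352,188). The glue is at (254,143). The scene view shows the same items, with the dowel top at (373,216) and the stand hole at (261,211).

```bash
cat > h.py <<'E'
import numpy as np,cv2
from bench import sensors,eyes
def K(n):
    c=eyes.camera_params(n); return 192/np.tan(np.radians(c['fovy']/2)),c
def ray(n,uv,z):
    f,c=K(n); d=c['R'].T@np.array([(uv[0]-c['cx'])/f,(uv[1]-c['cy'])/f,1.]); o=-c['R'].T@c['t']
    return o+d*(z-o[2])/d[2]
def proj(n,X):
    f,c=K(n); q=c['R']@np.asarray(X)+c['t']; return f*q[:2]/q[2]+[c['cx'],c['cy']]
def blob(img,lo,hi,near,box=40,amin=8):
    "centroid, area and box of the HSV blob nearest to a pixel"
    m=cv2.inRange(cv2.cvtColor(img,cv2.COLOR_RGB2HSV),np.array(lo),np.array(hi))
    n,l,s,c=cv2.connectedComponentsWithStats(m)
    k=[i for i in range(1,n) if s[i,4]>=amin and np.linalg.norm(c[i]-near)<box]
    if not k: return None
    i=min(k,key=lambda i:np.linalg.norm(c[i]-near)); 
    return c[i],s[i],(l==i)
def tri(uv1,uv2,n1="top",n2="scene"):
    A=[];b=[]
    for n,uv in((n1,uv1),(n2,uv2)):
        f,c=K(n)
        for r,v in((0,(uv[0]-c['cx'])/f),(1,(uv[1]-c['cy'])/f)):
            A.append(c['R'][r]-v*c['R'][2]); b.append(v*c['t'][2]-c['t'][r])
    return np.linalg.lstsq(np.array(A),np.array(b),rcond=None)[0]
E
cat > m.py <<'E'
from h import *
I={n:np.load(n+"0.npz")['p'] for n in("top","scene")}
G=dict(blue=([105,120,60],[125,255,255],(305,175),(195,197)),yellow=([24,120,90],[34,255,255],(296,214),(233,185)),green=([50,100,50],[80,255,255],(352,188),(178,174)))
for k,(lo,hi,a,b) in G.items():
    for n,p in(("top",a),("scene",b)):
        r=blob(I[n],lo,hi,p,15)
        if r is None: print(k,n,None);continue
        cnt=max(cv2.findContours(r[2].astype(np.uint8),cv2.RETR_EXTERNAL,cv2.CHAIN_APPROX_NONE)[0],key=cv2.contourArea)
        print(k,n,r[0].round(2),r[1],"outline ell",np.round(cv2.fitEllipse(cnt)[0],2),[ray(n,r[0],z).round(4) for z in(.014,.028)])
for n,p in(("top",(228,182)),("scene",(261,211))):
    im=I[n]; hsv=cv2.cvtColor(im,cv2.COLOR_RGB2HSV)
    u,v=p; print(n,"stand\n",hsv[v-5:v+6,u-6:u+7,2])
    r=blob(im,[0,0,130],[180,60,255],p,15) 
    if r: print(r[0],r[1])
for n,p in(("top",(138,211)),("scene",(373,225))):
    for lo,hi in(([0,150,80],[8,255,255]),([172,150,80],[180,255,255])):
        r=blob(I[n],lo,hi,p,15)
        if r: print("dowel",n,r[0],r[1])
big=np.hstack([cv2.resize(I["top"][165:225,115:175],(390,390),interpolation=0),cv2.resize(I["top"][155:215,200:260],(390,390),interpolation=0)])
cv2.imwrite("pics/c1.png",big[:,:,::-1])
E
python3 m.py
```

```text
blue top [304.45 174.35] [295 165  20  20 281] outline ell [304.45 174.37] [array([ 0.607 , -0.1311,  0.014 ]), array([ 0.6054, -0.1292,  0.028 ])]
blue scene [195.   196.84] [185 188  21  19 341] outline ell [195.01 196.83] [array([ 0.6063, -0.1282,  0.014 ]), array([ 0.6185, -0.1101,  0.028 ])]
yellow top [294.98 213.8 ] [285 204  21  21 310] outline ell [294.95 213.8 ] [array([ 0.4884, -0.1028,  0.014 ]), array([ 0.4882, -0.1013,  0.028 ])]
yellow scene [232.28 181.36] [223 176  20  11 147] outline ell [232.25 181.32] [array([ 0.4748, -0.1158,  0.014 ]), array([ 0.4902, -0.098 ,  0.028 ])]
green top [351.83 188.51] [342 179  21  20 302] outline ell [351.82 188.51] [array([ 0.5655, -0.2724,  0.014 ]), array([ 0.5643, -0.2689,  0.028 ])]
green scene [177.96 174.24] [168 166  20  17 277] outline ell [177.99 174.24] [array([ 0.5645, -0.2698,  0.014 ]), array([ 0.5777, -0.2484,  0.028 ])]
top stand
 [[137 135 136 138 140 135 137 138 140 139 137 136 136]
 [138 139 133 132 128 122 125 130 136 137 136 136 138]
 [138 138 130 123 111 102  96 103 119 129 136 138 139]
 [133 133 130 114  98  8
[... 554 characters left out ...]
35 234 234 232 230 229 229 229 229]
 [232 235 229 201 207 213 223 224 233 233 229 229 228]
 [218 189 147 152 158 163 160 162 204 230 231 229 228]
 [195 135 109 144 152 154 143 126 161 217 232 229 228]
 [213 147 110 136 131 131 128 138 184 233 230 229 228]
 [233 226 213 172 138 138 174 230 231 232 229 229 229]
 [231 232 235 226 226 225 229 236 231 229 228 229 229]
 [228 230 231 232 233 232 231 230 229 229 229 229 229]
 [228 229 229 228 228 230 229 229 229 229 229 230 229]
 [229 228 229 228 228 229 229 228 229 229 228 228 228]]
[260.12376238 211.81584158] [ 236  196   49   34 1010]
dowel top [132.5625 210.25  ] [131 208   4   5  16]
dowel scene [370.6007326  232.50915751] [364 213  14  41 273]
```

View pics/c1.png

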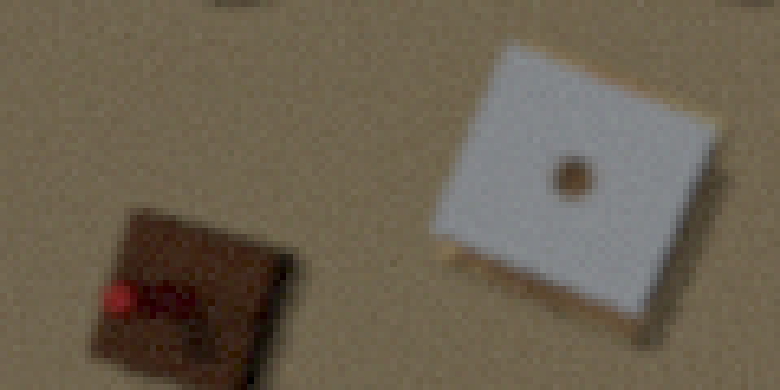

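The crop shows the bright dowel cap at about (133,210) in the top image and the hole at about (227.7,181.7), which matches the plate's centroid. The bead positions agree across the two views.

```bash
cat > m2.py <<'E'
from h import *
I={n:np.load(n+"0.npz")['p'] for n in("top","scene")}
def hole(n,p):
    v=cv2.cvtColor(I[n],cv2.COLOR_RGB2HSV)[:,:,2].astype(float); x,y=p
    w=v[y-6:y+7,x-7:x+8]; bg=np.median(w); w=np.clip(bg-8-w,0,None); Y,X=np.mgrid[y-6:y+7,x-7:x+8]
    return np.array([(w*X).sum(),(w*Y).sum()])/w.sum()
a,b=hole("top",(227,181)),hole("scene",(261,211))
print("hole",a,b,ray("top",a,.066),ray("scene",b,.066),tri(a,b))
pa,pb=(227.758,181.724),(260.12,211.82)
print("plate",ray("top",pa,.066),ray("scene",pb,.066))
r=blob(I["scene"],[0,150,80],[8,255,255],(370,232),15)[2]
ys,xs=np.nonzero(r); 
for y in range(ys.min(),ys.max()+1): print(y,xs[ys==y].min(),xs[ys==y].max(),end="; ")
v=cv2.cvtColor(I["top"],cv2.COLOR_RGB2HSV); print(I["top"][205:217,127:150,0])
print("dowel top cam",ray("top",(132.6,210.3),.135),ray("top",(133.,210.3),.135))
t=np.array(ray("top",(132.6,210.3),.135)); print("pred scene", proj("scene",t), proj("scene",t-[0,0,.09]))
m=cv2.inRange(v,np.array([0,60,0]),np.array([25,255,75])).astype(np.uint8)[185:240,110:170]
n,l,s,c=cv2.connectedComponentsWithStats(m);print(s,c)
# white plate outline yaw, block
for n,p in(("top",(228,182)),):
    m=blob(I[n],[0,0,110],[180,60,255],p,15)[2].astype(np.uint8); c=max(cv2.findContours(m,0,1)[0],key=cv2.contourArea); R=cv2.minAreaRect(c);print(R)
    print([ray(n,q,.066).round(4) for q in cv2.boxPoints(R)], ray(n,R[0],.066))
E
python3 m2.py
```

```text
hole [227.55722892 181.74096386] [259.19923555 210.33014811] [0.5780037 0.0963279 0.066    ] [0.57841719 0.09977718 0.066     ] [0.57740454 0.09723893 0.06425771]
plate [0.57805706 0.09575096 0.066     ] [0.58132298 0.10576226 0.066     ]
213 372 375; 214 371 376; 215 371 377; 216 370 377; 217 370 377; 218 371 377; 219 371 376; 220 370 376; 221 369 376; 222 369 376; 223 370 376; 224 370 376; 225 369 375; 226 368 375; 227 368 375; 228 369 375; 229 369 374; 230 368 374; 231 367 374; 232 367 373; 233 367 373; 234 367 373; 235 368 373; 236 366 372; 237 367 373; 238 366 373; 239 366 373; 240 366 372; 241 366 372; 242 366 372; 243 366 372; 244 365 372; 245 365 371; 246 365 371; 247 365 371; 248 365 371; 249 364 369; 250 364 370; 251 365 370; 252 366 369; 253 368 368; [[111 111 107 109 107  87  74  58  57  60  53  58  60  60  61  64  64  60
   62  64  62  66  62]
 [113 111 117 110 101  86  63  56  56  53  58  61  59  62  64  65  55  57
   65  61  60  65  62]
 [111 111 115 104  95  79  63  55  57  51  63  57  59  55  57  55  57  53
   63  58  69  60  59]
 [111 114 113 108  96  90  86  69  57
[... 670 characters left out ...]
7  63  58  60  61  56  59  58  56  49  39  34
   34  36  48  46  52]
 [112 101  83  64  63  63  54  63  60  58  63  59  58  60  54  48  50  40
   45  36  43  41  59]]
dowel top cam [0.49230546 0.34654993 0.135     ] [0.492315   0.34546796 0.135     ]
pred scene [372.55353337 214.16185791] [366.05282719 247.16571869]
[[   0    0   60   55 2689]
 [  19   13   32   29  611]] [[28.1944961  27.03681666]
 [35.24549918 26.83797054]]
((227.4137725830078, 181.96551513671875), (36.767677307128906, 32.68238067626953), 21.801406860351562)
[array([0.5528, 0.163 , 0.066 ]), array([0.6408, 0.1293, 0.066 ]), array([0.6019, 0.0304, 0.066 ]), array([0.5144, 0.0644, 0.066 ])] [0.57735267 0.09673259 0.066     ]
```

Call:
drive_tool(
  commands=[
    {"slide": [0.347, -0.158, -0.03], "claw": 1},
    {"slide": [0.347, -0.158, -0.03], "claw": 1},
    {"slide": [0.347, -0.158, -0.03], "claw": 1},
    {"slide": [0.347, -0.158, -0.03], "claw": 1},
    {"slide": [0.347, -0.158, -0.03], "claw": 1},
    {"slide": [0.347, -0.158, -0.03], "claw": 1},
    {"slide": [0.347, -0.158, -0.03], "claw": 1},
    {"slide": [0.347, -0.158, -0.03], "claw": 1},
    {"slide": [0.542, -0.42, -0.03], "claw": 1},
    {"slide": [0.542, -0.42, -0.03], "claw": 1},
    {"slide": [0.542, -0.42, -0.03], "claw": 1},
    {"slide": [0.542, -0.42, -0.03], "claw": 1},
  ],
)

```text
invalid input at $.commands[0]: expected keys dr, slide, claw
```

```bash
cat >> h.py <<'E'
def show():
    s=sensors.observe(); print({k:np.round(s[k],4) for k in("time","position","eef_rot","joint_positions","force","gripper_width","grasp_force")})
def slide(d,yaw=13.17):
    c,s=np.cos(np.radians(yaw)),np.sin(np.radians(yaw)); return np.round([c*d[0]+s*d[1],s*d[0]-c*d[1],-d[2]],4)
E
python3 -c "
from h import *
show()
p=sensors.observe()['position']
for X in([.58,0,.25],[.55,.2,.25],[.4915,.3475,.25]): print(X,slide(np.array(X)-p))
print(tri((132.6,210.3),(373.8,215.3)))"
```

```text
{'time': np.float64(0.1), 'position': array([ 0.1479, -0.6322,  0.2176]), 'eef_rot': array([-1.798718e+02,  1.000000e-03,  1.317220e+01]), 'joint_positions': array([75.3146, 35.281 , -0.7236, 81.6293,  0.464 , 63.2208, -2.314 ]), 'force': array([ 0.6409,  0.2425, -0.3584]), 'gripper_width': np.float64(0.0927), 'grasp_force': np.float64(0.0)}
[0.58, 0, 0.25] [ 0.5648 -0.5172 -0.0324]
[0.55, 0.2, 0.25] [ 0.5811 -0.7187 -0.0324]
[0.4915, 0.3475, 0.25] [ 0.5578 -0.8757 -0.0324]
[0.49172035 0.34829739 0.13249288]
```

Call:
drive_tool(
  commands=[
    {"dr": [0, 0, 0], "slide": [0.347, -0.158, -0.03], "claw": 1},
    {"dr": [0, 0, 0], "slide": [0.347, -0.158, -0.03], "claw": 1},
    {"dr": [0, 0, 0], "slide": [0.347, -0.158, -0.03], "claw": 1},
    {"dr": [0, 0, 0], "slide": [0.347, -0.158, -0.03], "claw": 1},
    {"dr": [0, 0, 0], "slide": [0.347, -0.158, -0.03], "claw": 1},
    {"dr": [0, 0, 0], "slide": [0.347, -0.158, -0.03], "claw": 1},
    {"dr": [0, 0, 0], "slide": [0.347, -0.158, -0.03], "claw": 1},
    {"dr": [0, 0, 0], "slide": [0.347, -0.158, -0.03], "claw": 1},
    {"dr": [0, 0, 0], "slide": [0.542, -0.42, -0.03], "claw": 1},
    {"dr": [0, 0, 0], "slide": [0.542, -0.42, -0.03], "claw": 1},
    {"dr": [0, 0, 0], "slide": [0.542, -0.42, -0.03], "claw": 1},
    {"dr": [0, 0, 0], "slide": [0.542, -0.42, -0.03], "claw": 1},
  ],
)

```text
time: 1.3
position: [0.5299, -0.2146, 0.2483]
eef_rot: [-180.0, 0.0, 13.2]
force: [0.5, 0.4, 0.5]
gripper_width: 0.0929
grasp_force: 0.0
```

```bash
python3 -c "
from h import *
show()
p=sensors.observe()['position'];y=sensors.observe()['eef_rot'][2]
for X in([.58,0,.25],[.55,.2,.25],[.4915,.3475,.25]): print(X,slide(np.array(X)-p,y))"
```

```text
{'time': np.float64(1.3), 'position': array([ 0.5299, -0.2146,  0.2483]), 'eef_rot': array([-1.799716e+02,  4.080000e-02,  1.315780e+01]), 'joint_positions': array([ 22.4293,  26.638 ,  -3.9541,  92.3918,   2.0212,  61.0896,
       -58.9274]), 'force': array([0.5205, 0.4309, 0.4571]), 'gripper_width': np.float64(0.0929), 'grasp_force': np.float64(0.0)}
[0.58, 0, 0.25] [ 0.0976 -0.1976 -0.0017]
[0.55, 0.2, 0.25] [ 0.114  -0.3991 -0.0017]
[0.4915, 0.3475, 0.25] [ 0.0906 -0.5561 -0.0017]
```

Call:
drive_tool(
  commands=[
    {"dr": [0, 0, 0], "slide": [0.098, -0.198, 0], "claw": 1},
    {"dr": [0, 0, 0], "slide": [0.098, -0.198, 0], "claw": 1},
    {"dr": [0, 0, 0], "slide": [0.098, -0.198, 0], "claw": 1},
    {"dr": [0, 0, 0], "slide": [0.098, -0.198, 0], "claw": 1},
    {"dr": [0, 0, 0], "slide": [0.114, -0.399, 0], "claw": 1},
    {"dr": [0, 0, 0], "slide": [0.114, -0.399, 0], "claw": 1},
    {"dr": [0, 0, 0], "slide": [0.114, -0.399, 0], "claw": 1},
    {"dr": [0, 0, 0], "slide": [0.114, -0.399, 0], "claw": 1},
    {"dr": [0, 0, 0], "slide": [0.091, -0.556, 0], "claw": 1},
    {"dr": [0, 0, 0], "slide": [0.091, -0.556, 0], "claw": 1},
    {"dr": [0, 0, 0], "slide": [0.091, -0.556, 0], "claw": 1},
    {"dr": [0, 0, 0], "slide": [0.091, -0.556, 0], "claw": 1},
  ],
)

```text
time: 2.5
position: [0.4882, 0.3505, 0.2482]
eef_rot: [-179.8, 0.1, 13.5]
force: [0.1, 0.4, 0.8]
gripper_width: 0.093
grasp_force: 0.0
```

```bash
python3 -c "
from h import *
show()
p=sensors.observe()['position'];y=sensors.observe()['eef_rot'][2]
for X in([.4915,.3475,.16],[.4915,.3475,.09]): print(X,slide(np.array(X)-p,y))
P,D=eyes.capture('scene'); cv2.imwrite('pics/s1.png',cv2.resize(P[60:290,250:500],(750,690)[:2],interpolation=0)[:600,:,::-1])
"
```

```text
{'time': np.float64(2.5), 'position': array([0.4882, 0.3505, 0.2482]), 'eef_rot': array([-1.798435e+02,  1.093000e-01,  1.352630e+01]), 'joint_positions': array([ -32.3597,   29.5091,   -8.5822,   87.4903,    4.5051,   63.3762,
       -118.3402]), 'force': array([0.1394, 0.3605, 0.8394]), 'gripper_width': np.float64(0.093), 'grasp_force': np.float64(0.0)}
[0.4915, 0.3475, 0.16] [0.0025 0.0037 0.0882]
[0.4915, 0.3475, 0.09] [0.0025 0.0037 0.1582]
```

View pics/s1.png

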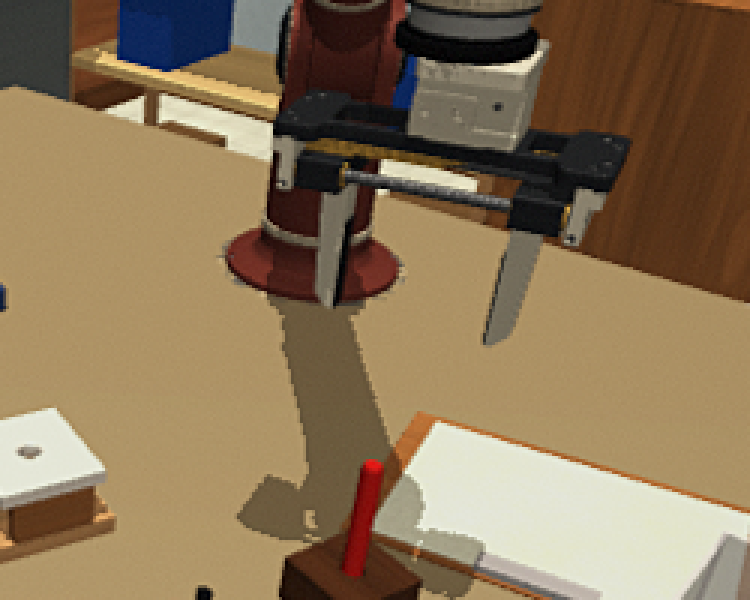

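The crop shows the open gripper above and behind the dowel. The fingertips are at about (360,162) and (413,174) in the full picture, and the dowel top is at (373.5,214).

Call:
drive_tool(
  commands=[
    {"dr": [0, 0, 0], "slide": [0.002, 0.004, 0.04], "claw": 1},
    {"dr": [0, 0, 0], "slide": [0.002, 0.004, 0.088], "claw": 1},
    {"dr": [0, 0, 0], "slide": [0.002, 0.004, 0.088], "claw": 1},
    {"dr": [0, 0, 0], "slide": [0.002, 0.004, 0.088], "claw": 1},
  ],
)

```text
time: 2.95
position: [0.4944, 0.3418, 0.1606]
eef_rot: [180.0, 0.1, 13.1]
force: [0.3, 0.9, -0.0]
gripper_width: 0.0933
grasp_force: 0.0
```

```bash
python3 -c "
from h import *
show()
p=sensors.observe()['position'];y=sensors.observe()['eef_rot'][2]
for X in([.4915,.3475,.13],[.4915,.3475,.09]): print(X,slide(np.array(X)-p,y))
P,D=eyes.capture('scene'); cv2.imwrite('pics/s2.png',cv2.resize(P[140:270,310:440],(780,780),interpolation=0)[:600,:,::-1])
print(proj('scene',p),proj('top',p))
"
```

```text
{'time': np.float64(2.95), 'position': array([0.4944, 0.3418, 0.1606]), 'eef_rot': array([1.79966e+02, 8.72000e-02, 1.31469e+01]), 'joint_positions': array([ -31.883 ,   34.4351,   -7.8654,   94.012 ,    5.6248,   52.0329,
       -118.7107]), 'force': array([ 0.3318,  0.8914, -0.0303]), 'gripper_width': np.float64(0.0933), 'grasp_force': np.float64(0.0)}
[0.4915, 0.3475, 0.13] [-0.0016 -0.0063  0.0306]
[0.4915, 0.3475, 0.09] [-0.0016 -0.0063  0.0706]
[371.91056786 203.5151819 ] [131.38804943 209.29612621]
```

View pics/s2.png

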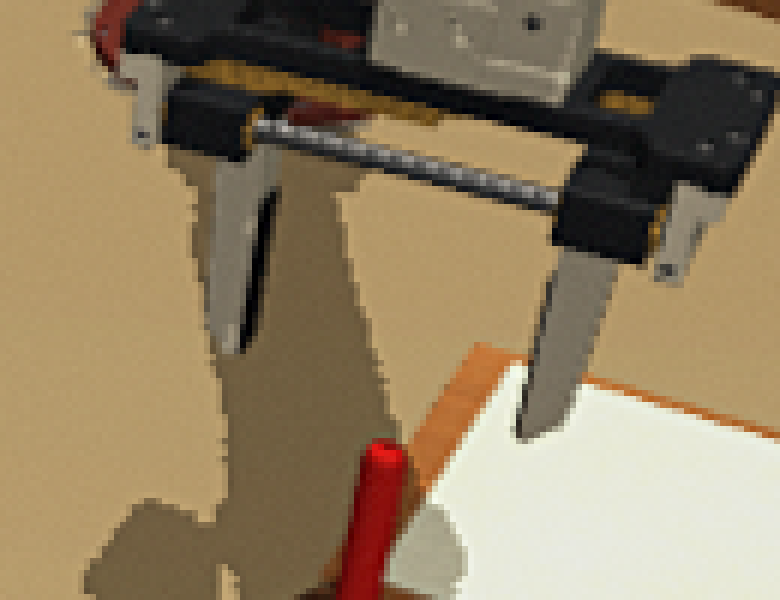

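The crop shows the fingertips at about (349,198) and (400,212), with their midpoint near (374,205). The dowel cap is at (374,215), directly between and below them.

Call:
drive_tool(
  commands=[
    {"dr": [0, 0, 0], "slide": [-0.001, -0.005, 0.03], "claw": 1},
    {"dr": [0, 0, 0], "slide": [-0.001, -0.005, 0.07], "claw": 1},
    {"dr": [0, 0, 0], "slide": [-0.001, -0.005, 0.07], "claw": 1},
    {"dr": [0, 0, 0], "slide": [-0.001, -0.005, 0.07], "claw": 1},
    {"dr": [0, 0, 0], "slide": [-0.001, -0.005, 0.07], "claw": 0},
    {"dr": [0, 0, 0], "slide": [-0.001, -0.005, 0.07], "claw": 0},
    {"dr": [0, 0, 0], "slide": [-0.001, -0.005, 0.07], "claw": 0},
    {"dr": [0, 0, 0], "slide": [-0.001, -0.005, 0.07], "claw": 0},
    {"dr": [0, 0, 0], "slide": [-0.001, -0.005, 0.07], "claw": 0},
    {"dr": [0, 0, 0], "slide": [-0.001, -0.005, 0.07], "claw": 0},
    {"dr": [0, 0, 0], "slide": [-0.001, -0.005, 0.07], "claw": 0},
    {"dr": [0, 0, 0], "slide": [-0.001, -0.005, 0.07], "claw": 0},
  ],
  force=15,
)

```text
time: 4.2
position: [0.4923, 0.3467, 0.0906]
eef_rot: [180.0, 0.0, 13.2]
force: [0.3, 0.0, -0.2]
gripper_width: 0.0332
grasp_force: 0.0
```

```bash
python3 -c "
from h import *
show()"
```

```text
{'time': np.float64(4.2), 'position': array([0.4923, 0.3467, 0.0906]), 'eef_rot': array([1.799985e+02, 9.500000e-03, 1.316800e+01]), 'joint_positions': array([ -32.8233,   39.4267,   -7.2051,   97.6338,    6.6576,   43.365 ,
       -120.0837]), 'force': array([ 0.2626,  0.0299, -0.2454]), 'gripper_width': np.float64(0.0332), 'grasp_force': np.float64(0.0)}
```

Position follows commands to within about 0.5 mm. The fingers are still closing.

Call:
drive_tool(
  commands=[
    {"dr": [0, 0, 0], "slide": [0, 0, 0], "claw": 0},
    {"dr": [0, 0, 0], "slide": [0, 0, 0], "claw": 0},
    {"dr": [0, 0, 0], "slide": [0, 0, 0], "claw": 0},
    {"dr": [0, 0, 0], "slide": [0, 0, 0], "claw": 0},
    {"dr": [0, 0, 0], "slide": [0, 0, 0], "claw": 0},
  ],
  force=15,
)

```text
time: 4.7
position: [0.4923, 0.3468, 0.0906]
eef_rot: [-180.0, 0.0, 13.2]
force: [-0.4, 0.8, -0.4]
gripper_width: 0.0157
grasp_force: 15.0
```

Call:
drive_tool(
  commands=[
    {"dr": [0, 0, 0], "slide": [0, 0, -0.02], "claw": 0},
    {"dr": [0, 0, 0], "slide": [0, 0, -0.05], "claw": 0},
    {"dr": [0, 0, 0], "slide": [0, 0, -0.09], "claw": 0},
    {"dr": [0, 0, 0], "slide": [0, 0, -0.09], "claw": 0},
    {"dr": [0, 0, 0], "slide": [0.005, 0.03, -0.09], "claw": 0},
    {"dr": [0, 0, 0], "slide": [0.01, 0.07, -0.09], "claw": 0},
    {"dr": [0, 0, 0], "slide": [0.015, 0.115, -0.09], "claw": 0},
    {"dr": [0, 0, 0], "slide": [0.02, 0.16, -0.09], "claw": 0},
    {"dr": [0, 0, 0], "slide": [0.025, 0.205, -0.09], "claw": 0},
    {"dr": [0, 0, 0], "slide": [0.026, 0.24, -0.09], "claw": 0},
    {"dr": [0, 0, 0], "slide": [0.026, 0.2635, -0.09], "claw": 0},
    {"dr": [0, 0, 0], "slide": [0.026, 0.2635, -0.09], "claw": 0},
  ],
  force=25,
)

```text
time: 5.9
position: [0.5784, 0.09, 0.1798]
eef_rot: [179.8, 0.1, 12.7]
force: [0.6, 1.0, 0.8]
gripper_width: 0.0153
grasp_force: 25.0
```

Call:
drive_tool(
  commands=[
    {"dr": [0, 0, 0], "slide": [0, 0, 0.015], "claw": 0},
    {"dr": [0, 0, 0], "slide": [0, 0, 0.015], "claw": 0},
    {"dr": [0, 0, 0], "slide": [0, 0, 0.015], "claw": 0},
  ],
)

```text
time: 6.2
position: [0.577, 0.0976, 0.1653]
eef_rot: [-179.9, 0.1, 13.3]
force: [0.3, -0.5, 0.8]
gripper_width: 0.0158
grasp_force: 25.0
```

```bash
python3 -c "
from h import *
show()
P,D=eyes.capture('scene'); T,_=eyes.capture('top')
np.savez('ins.npz',P=P,T=T)
a=cv2.resize(P[140:240,210:310],(600,600),interpolation=0)
cv2.imwrite('pics/s3.png',a[:,:,::-1])
p=sensors.observe()['position']
for z in(p[2],p[2]-.081,.066): print(z,proj('scene',[p[0],p[1],z]),proj('top',[p[0],p[1],z]))
"
```

```text
{'time': np.float64(6.2), 'position': array([0.577 , 0.0976, 0.1653]), 'eef_rot': array([-1.799473e+02,  7.300000e-02,  1.329020e+01]), 'joint_positions': array([ -6.7113,  32.8261,  -7.9189,  96.3771,   5.4278,  51.2453,
       -93.4974]), 'force': array([ 0.2665, -0.5004,  0.7778]), 'gripper_width': np.float64(0.0158), 'grasp_force': np.float64(24.9933)}
0.16604396717135161 [258.58523658 174.33141122] [224.65352213 178.20432342]
0.08504396717135161 [258.65061505 203.36475784] [226.77919089 181.19853034]
0.066 [258.66509472 209.79490629] [227.23382786 181.83892982]
```

View pics/s3.png

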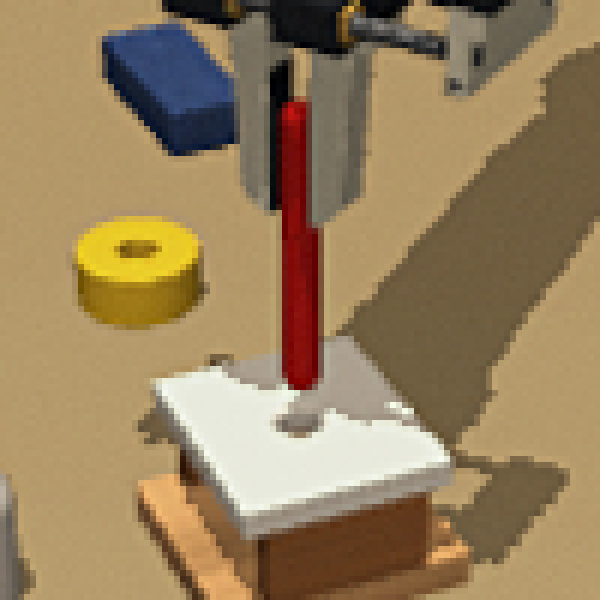

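The crop shows the dowel's foot centre at about (259.5,203.3), directly above the hole at (259.2,210). Lowering the foot to the plate shifts it about 6.4 rows, so it meets the hole.

Call:
drive_tool(
  commands=[
    {"dr": [0, 0, 0], "slide": [0, 0, 0.01], "claw": 0},
    {"dr": [0, 0, 0], "slide": [0, 0, 0.015], "claw": 0},
    {"dr": [0, 0, 0], "slide": [0, 0, 0.02], "claw": 0},
    {"dr": [0, 0, 0], "slide": [0, 0, 0.025], "claw": 0},
    {"dr": [0, 0, 0], "slide": [0, 0, 0.025], "claw": 0},
  ],
)

```text
time: 6.8
position: [0.5771, 0.0959, 0.1397]
eef_rot: [-180.0, 0.1, 13.2]
force: [0.0, -0.5, -0.1]
gripper_width: 0.0152
grasp_force: 25.0
```

Call:
drive_tool(
  commands=[
    {"dr": [0, 0, 0], "slide": [0, 0, 0.01], "claw": 0},
    {"dr": [0, 0, 0], "slide": [0, 0, 0.02], "claw": 0},
    {"dr": [0, 0, 0], "slide": [0, 0, 0.03], "claw": 0},
    {"dr": [0, 0, 0], "slide": [0, 0, 0.035], "claw": 0},
    {"dr": [0, 0, 0], "slide": [0, 0, 0.04], "claw": 0},
    {"dr": [0, 0, 0], "slide": [0, 0, 0.04], "claw": 0},
  ],
)

```text
time: 7.4
position: [0.5773, 0.096, 0.0998]
eef_rot: [-180.0, 0.1, 13.2]
force: [-0.1, -0.1, 0.0]
gripper_width: 0.0153
grasp_force: 25.0
```

Call:
drive_tool(
  commands=[
    {"dr": [0, 0, 0], "slide": [0, 0, 0.004], "claw": 0},
    {"dr": [0, 0, 0], "slide": [0, 0, 0.007], "claw": 0},
    {"dr": [0, 0, 0], "slide": [0, 0, 0.01], "claw": 0},
    {"dr": [0, 0, 0], "slide": [0, 0, 0.012], "claw": 0},
    {"dr": [0, 0, 0], "slide": [0, 0, 0.012], "claw": 0},
  ],
)

```text
time: 7.9
position: [0.5775, 0.0961, 0.0884]
eef_rot: [-180.0, 0.0, 13.2]
force: [0.8, 0.4, -0.3]
gripper_width: 0.0154
grasp_force: 25.0
```

Zero contact and the foot is about 1.5 mm up. I'll press down another 3 mm, then release.

Call:
drive_tool(
  commands=[
    {"dr": [0, 0, 0], "slide": [0, 0, 0.001], "claw": 0},
    {"dr": [0, 0, 0], "slide": [0, 0, 0.002], "claw": 0},
    {"dr": [0, 0, 0], "slide": [0, 0, 0.003], "claw": 0},
    {"dr": [0, 0, 0], "slide": [0, 0, 0.003], "claw": 0},
  ],
)

```text
time: 8.3
position: [0.578, 0.0962, 0.0866]
eef_rot: [180.0, -0.0, 13.2]
force: [-1.3, 0.5, 4.2]
gripper_width: 0.0158
grasp_force: 25.0
```

Call:
drive_tool(
  commands=[
    {"dr": [0, 0, 0], "slide": [0, 0, -0.002], "claw": 0.6},
    {"dr": [0, 0, 0], "slide": [0, 0, -0.002], "claw": 0.6},
    {"dr": [0, 0, 0], "slide": [0, 0, -0.002], "claw": 0.6},
    {"dr": [0, 0, 0], "slide": [0, 0, -0.002], "claw": 0.6},
    {"dr": [0, 0, 0], "slide": [0, 0, -0.002], "claw": 0.6},
    {"dr": [0, 0, 0], "slide": [0, 0, -0.04], "claw": 1},
    {"dr": [0, 0, 0], "slide": [0, 0, -0.08], "claw": 1},
    {"dr": [0, 0, 0], "slide": [0, 0, -0.12], "claw": 1},
    {"dr": [0, 0, 0], "slide": [0, 0, -0.12], "claw": 1},
    {"dr": [0, 0, 0], "slide": [0, 0, -0.12], "claw": 1},
  ],
)

```text
time: 9.3
position: [0.5779, 0.0961, 0.2064]
eef_rot: [180.0, -0.1, 13.2]
force: [-0.9, -0.3, -1.7]
gripper_width: 0.0904
grasp_force: 0.0
```

```bash
python3 -c "
from h import *
show()
P,D=eyes.capture('scene')
r=blob(P,[0,150,80],[8,255,255],(259,195),25)
ys,xs=np.nonzero(r[2]); print(r[1]); print([(y,xs[ys==y].mean()) for y in (ys.min()+3,ys.max()-3)])
for z in(.131,.066): print(proj('scene',[.578,.0962,z]))
s=sensors.observe();p=s['position']
print(slide(np.array([.6055,-.129,.206])-p,s['eef_rot'][2]))
"
```

```text
{'time': np.float64(9.3), 'position': array([0.5779, 0.0961, 0.2064]), 'eef_rot': array([ 1.799944e+02, -1.026000e-01,  1.316780e+01]), 'joint_positions': array([ -6.4071,  30.2569,  -8.1642,  93.5443,   4.933 ,  56.4474,
       -93.0272]), 'force': array([-0.873 , -0.2709, -1.6844]), 'gripper_width': np.float64(0.0904), 'grasp_force': np.float64(0.0)}
[256 186   7  26 143]
[(np.int64(189), np.float64(259.0)), (np.int64(208), np.float64(259.0))]
[258.21035486 187.12133513]
[258.27633297 209.66910869]
[-0.0235  0.2255 -0.001 ]
```

Call:
drive_tool(
  commands=[
    {"dr": [0, 0, 0], "slide": [-0.024, 0.2265, 0], "claw": 1},
    {"dr": [0, 0, 0], "slide": [-0.024, 0.2265, 0], "claw": 1},
    {"dr": [0, 0, 0], "slide": [-0.024, 0.2265, 0], "claw": 1},
    {"dr": [0, 0, 0], "slide": [-0.024, 0.2265, 0], "claw": 1},
    {"dr": [0, 0, 0], "slide": [-0.024, 0.2265, 0], "claw": 1},
    {"dr": [0, 0, 0], "slide": [-0.024, 0.2265, 0], "claw": 1},
    {"dr": [0, 0, 0], "slide": [-0.024, 0.2265, 0.05], "claw": 1},
    {"dr": [0, 0, 0], "slide": [-0.024, 0.2265, 0.1], "claw": 1},
    {"dr": [0, 0, 0], "slide": [-0.024, 0.2265, 0.13], "claw": 1},
    {"dr": [0, 0, 0], "slide": [-0.024, 0.2265, 0.15], "claw": 1},
    {"dr": [0, 0, 0], "slide": [-0.024, 0.2265, 0.15], "claw": 1},
    {"dr": [0, 0, 0], "slide": [-0.024, 0.2265, 0.15], "claw": 1},
  ],
)

```text
time: 10.55
position: [0.6056, -0.1284, 0.055]
eef_rot: [-179.9, 0.1, 13.3]
force: [0.3, 0.4, 0.3]
gripper_width: 0.0931
grasp_force: 0.0
```

```bash
python3 -c "
from h import *
show()
P,D=eyes.capture('scene')
cv2.imwrite('pics/s4.png',cv2.resize(P[120:220,145:245],(600,600),interpolation=0)[:,:,::-1])
s=sensors.observe();p=s['position']; print(proj('scene',p),proj('scene',[.6062,-.13,.028]))
print(slide(np.array([.6062,-.13,.005])-p,s['eef_rot'][2]))
"
```

```text
{'time': np.float64(10.55), 'position': array([ 0.6056, -0.1284,  0.055 ]), 'eef_rot': array([-1.799064e+02,  8.090000e-02,  1.325820e+01]), 'joint_positions': array([ 13.73  ,  43.3931,  -6.2844,  96.014 ,   6.4893,  41.0583,
       -72.4977]), 'force': array([0.2547, 0.3784, 0.3096]), 'gripper_width': np.float64(0.0931), 'grasp_force': np.float64(0.0)}
[193.38325712 184.07610792] [194.16689019 192.43044243]
[-0.0005  0.001   0.0511]
```

View pics/s4.png

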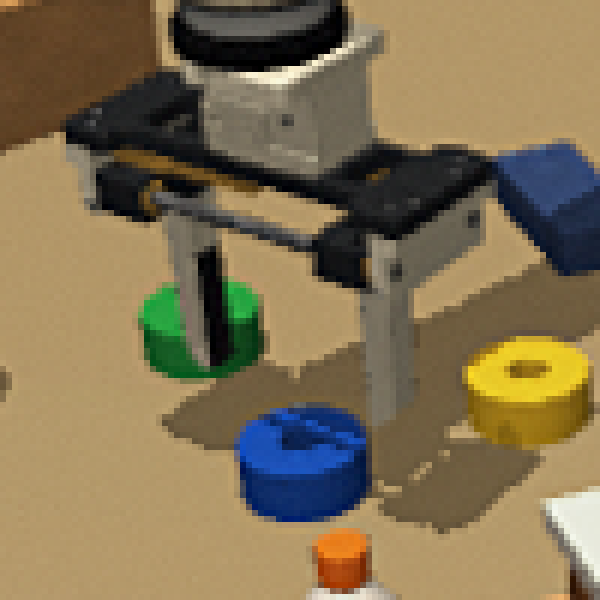

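The crop shows the fingertips straddling the blue bead. The tip midpoint is near (194.5,185) and the bead's hole near (194.2,192.5), which matches the prediction.

Call:
drive_tool(
  commands=[
    {"dr": [0, 0, 0], "slide": [0, 0, 0.02], "claw": 1},
    {"dr": [0, 0, 0], "slide": [0, 0, 0.04], "claw": 1},
    {"dr": [0, 0, 0], "slide": [0, 0, 0.05], "claw": 1},
    {"dr": [0, 0, 0], "slide": [0, 0, 0.05], "claw": 0.5},
    {"dr": [0, 0, 0], "slide": [0, 0, 0.05], "claw": 0.5},
    {"dr": [0, 0, 0], "slide": [0, 0, 0.05], "claw": 0.5},
    {"dr": [0, 0, 0], "slide": [0, 0, 0.05], "claw": 0.5},
    {"dr": [0, 0, 0], "slide": [0, 0, 0.05], "claw": 0.5},
    {"dr": [0, 0, 0], "slide": [0, 0, 0.05], "claw": 0.5},
    {"dr": [0, 0, 0], "slide": [0, 0, 0.05], "claw": 0.5},
  ],
  force=8,
)

```text
time: 11.6
position: [0.6065, -0.13, 0.0065]
eef_rot: [180.0, -0.1, 13.2]
force: [-1.2, 0.3, 6.2]
gripper_width: 0.0609
grasp_force: 8.0
```

Call:
drive_tool(
  commands=[
    {"dr": [0, 0, 0], "slide": [0, 0, -0.003], "claw": 0.8},
    {"dr": [0, 0, 0], "slide": [0, 0, -0.003], "claw": 0.8},
    {"dr": [0, 0, 0], "slide": [0, 0, -0.003], "claw": 0.8},
    {"dr": [0, 0, -8], "slide": [0, 0, -0.003], "claw": 0.8},
    {"dr": [0, 0, -16], "slide": [0, 0, -0.003], "claw": 0.8},
    {"dr": [0, 0, -24], "slide": [0, 0, -0.003], "claw": 0.8},
    {"dr": [0, 0, -32], "slide": [0, 0, -0.003], "claw": 0.8},
    {"dr": [0, 0, -40], "slide": [0, 0, -0.003], "claw": 0.8},
    {"dr": [0, 0, -48], "slide": [0, 0, -0.003], "claw": 0.8},
    {"dr": [0, 0, -56], "slide": [0, 0, -0.003], "claw": 0.8},
    {"dr": [0, 0, -64], "slide": [0, 0, -0.003], "claw": 0.8},
    {"dr": [0, 0, -72], "slide": [0, 0, -0.003], "claw": 0.8},
  ],
)

```text
time: 12.8
position: [0.6056, -0.13, 0.0083]
eef_rot: [-180.0, 0.0, 85.5]
force: [0.6, -0.0, 0.5]
gripper_width: 0.0744
grasp_force: 0.0
```

Call:
drive_tool(
  commands=[
    {"dr": [0, 0, -8], "slide": [0, 0, 0], "claw": 0.8},
    {"dr": [0, 0, -16], "slide": [0, 0, 0], "claw": 0.8},
    {"dr": [0, 0, -18], "slide": [0, 0, 0], "claw": 0.8},
    {"dr": [0, 0, -18], "slide": [0, 0, 0], "claw": 0.8},
    {"dr": [0, 0, -18], "slide": [0, 0, 0], "claw": 0.5},
    {"dr": [0, 0, -18], "slide": [0, 0, 0], "claw": 0.5},
    {"dr": [0, 0, -18], "slide": [0, 0, 0], "claw": 0.5},
    {"dr": [0, 0, -18], "slide": [0, 0, 0], "claw": 0.5},
    {"dr": [0, 0, -18], "slide": [0, 0, 0], "claw": 0.5},
    {"dr": [0, 0, -18], "slide": [0, 0, 0], "claw": 0.5},
  ],
)

```text
time: 13.8
position: [0.6059, -0.1298, 0.0087]
eef_rot: [180.0, -0.0, 103.2]
force: [1.1, -0.5, -0.8]
gripper_width: 0.0628
grasp_force: 8.0
```

```bash
python3 -c "
from h import *
show()"
```

```text
{'time': np.float64(13.8), 'position': array([ 0.6059, -0.1298,  0.0087]), 'eef_rot': array([ 1.799990e+02, -4.100000e-03,  1.031642e+02]), 'joint_positions': array([ 27.2282,  50.3759, -29.551 ,  96.7757,  34.4214,  42.2148,
        -6.3952]), 'force': array([ 1.0591, -0.5421, -0.8446]), 'gripper_width': np.float64(0.0628), 'grasp_force': np.float64(7.9999)}
```

Call:
drive_tool(
  commands=[
    {"dr": [0, 0, 0], "slide": [0, 0, 0], "claw": 0.5},
    {"dr": [0, 0, 0], "slide": [0, 0, -0.03], "claw": 0.5},
    {"dr": [0, 0, 0], "slide": [0, 0, -0.07], "claw": 0.5},
    {"dr": [0, 0, 0], "slide": [0, 0, -0.12], "claw": 0.5},
    {"dr": [0, 0, 0], "slide": [0, 0, -0.165], "claw": 0.5},
    {"dr": [0, 0, 0], "slide": [0.02, 0.002, -0.17], "claw": 0.5},
    {"dr": [0, 0, 0], "slide": [0.06, 0.006, -0.17], "claw": 0.5},
    {"dr": [0, 0, 0], "slide": [0.105, 0.011, -0.17], "claw": 0.5},
    {"dr": [0, 0, 0], "slide": [0.15, 0.016, -0.17], "claw": 0.5},
    {"dr": [0, 0, 0], "slide": [0.19, 0.02, -0.17], "claw": 0.5},
    {"dr": [0, 0, 0], "slide": [0.215, 0.023, -0.17], "claw": 0.5},
    {"dr": [0, 0, 0], "slide": [0.2265, 0.0245, -0.17], "claw": 0.5},
  ],
  force=20,
)

```text
time: 15.0
position: [0.5765, 0.1005, 0.1784]
eef_rot: [-180.0, -0.1, 103.5]
force: [0.0, 0.3, -0.3]
gripper_width: 0.0621
grasp_force: 20.0
```

Call:
drive_tool(
  commands=[
    {"dr": [0, 0, 0], "slide": [0, 0, 0.02], "claw": 0.5},
    {"dr": [0, 0, 0], "slide": [0, 0, 0.028], "claw": 0.5},
    {"dr": [0, 0, 0], "slide": [0, 0, 0.028], "claw": 0.5},
    {"dr": [0, 0, 0], "slide": [0, 0, 0.028], "claw": 0.5},
  ],
)

```text
time: 15.4
position: [0.5784, 0.0951, 0.1505]
eef_rot: [-180.0, 0.0, 103.1]
force: [-0.6, 0.2, 0.3]
gripper_width: 0.0627
grasp_force: 20.0
```

```bash
python3 -c "
from h import *
show()
P,D=eyes.capture('scene')
cv2.imwrite('pics/s5.png',cv2.resize(P[120:220,210:310],(600,600),interpolation=0)[:,:,::-1])
s=sensors.observe();p=s['position']
print(slide(np.array([.578,.0962,p[2]])-p,s['eef_rot'][2]))
b=blob(P,[105,120,60],[125,255,255],proj('scene',p+[0,0,.005]),15); print(b[0],b[1],proj('scene',p+[0,0,.005]))
r=blob(P,[0,150,80],[8,255,255],(259,200),25); ys,xs=np.nonzero(r[2]); print(r[1],[(y,xs[ys==y].min(),xs[ys==y].max()) for y in (ys.min()+3,ys.max()-3)])
"
```

```text
{'time': np.float64(15.4), 'position': array([0.5784, 0.0951, 0.1505]), 'eef_rot': array([-1.799709e+02,  1.930000e-02,  1.030620e+02]), 'joint_positions': array([ 10.113 ,  37.7763, -35.6129,  96.6221,  26.1217,  54.1722,
       -22.3685]), 'force': array([-0.6208,  0.2409,  0.3184]), 'gripper_width': np.float64(0.0627), 'grasp_force': np.float64(19.9999)}
[ 0.0009 -0.0005 -0.    ]
[262.17613636 178.10511364] [249 167  23  23 352] [257.72883341 177.95879611]
[256 190   7  23 124] [(np.int64(193), np.int64(256), np.int64(262)), (np.int64(209), np.int64(257), np.int64(262))]
```

View pics/s5.png

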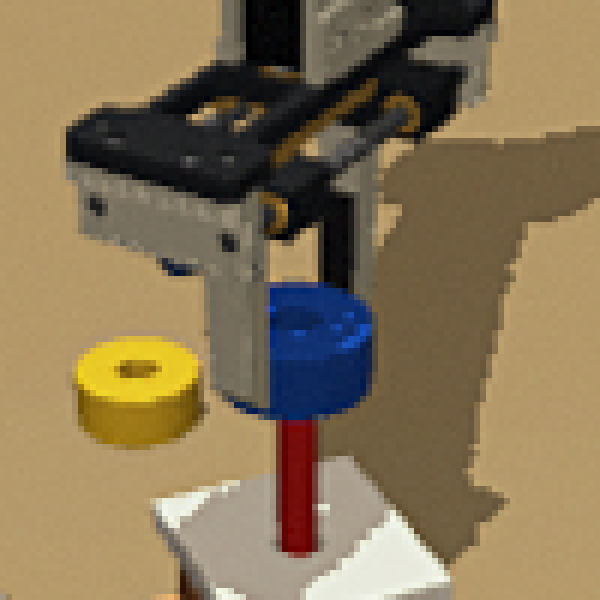

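The crop shows the blue bead level above the dowel, centred near column 258.4. The dowel axis is at 259.0, so I'll shift about 1 mm and descend gently.

Call:
drive_tool(
  commands=[
    {"dr": [0, 0, 0], "slide": [0.001, -0.0005, 0.004], "claw": 0.5},
    {"dr": [0, 0, 0], "slide": [0.001, -0.0005, 0.008], "claw": 0.5},
    {"dr": [0, 0, 0], "slide": [0.001, -0.0005, 0.012], "claw": 0.5},
    {"dr": [0, 0, 0], "slide": [0.001, -0.0005, 0.016], "claw": 0.5},
    {"dr": [0, 0, 0], "slide": [0.001, -0.0005, 0.02], "claw": 0.5},
    {"dr": [0, 0, 0], "slide": [0.001, -0.0005, 0.02], "claw": 0.5},
  ],
)

```text
time: 16.05
position: [0.577, 0.0969, 0.1299]
eef_rot: [-179.9, -0.0, 103.2]
force: [-0.6, -0.0, 0.2]
gripper_width: 0.0625
grasp_force: 20.0
```

Call:
drive_tool(
  commands=[
    {"dr": [0, 0, 0], "slide": [0.0, 0.0005, 0.01], "claw": 0.5},
    {"dr": [0, 0, 0], "slide": [0.0, 0.0005, 0.02], "claw": 0.5},
    {"dr": [0, 0, 0], "slide": [0.0, 0.0005, 0.03], "claw": 0.5},
    {"dr": [0, 0, 0], "slide": [0.0, 0.0005, 0.04], "claw": 0.5},
    {"dr": [0, 0, 0], "slide": [0.0, 0.0005, 0.047], "claw": 0.5},
    {"dr": [0, 0, 0], "slide": [0.0, 0.0005, 0.05], "claw": 0.5},
    {"dr": [0, 0, 0], "slide": [0.0, 0.0005, 0.053], "claw": 0.5},
    {"dr": [0, 0, 0], "slide": [0.0, 0.0005, 0.053], "claw": 0.5},
  ],
)

```text
time: 16.85
position: [0.5779, 0.0972, 0.0775]
eef_rot: [-180.0, -0.0, 103.2]
force: [-0.0, 0.8, -0.7]
gripper_width: 0.0626
grasp_force: 20.0
```

Call:
drive_tool(
  commands=[
    {"dr": [0, 0, 0], "slide": [0, 0, 0.001], "claw": 0.5},
    {"dr": [0, 0, 0], "slide": [0, 0, 0.002], "claw": 0.5},
    {"dr": [0, 0, 0], "slide": [0, 0, 0.003], "claw": 0.5},
    {"dr": [0, 0, 0], "slide": [0, 0, 0.003], "claw": 0.5},
  ],
)

```text
time: 17.25
position: [0.5779, 0.0972, 0.0747]
eef_rot: [180.0, 0.0, 103.2]
force: [0.7, 0.4, -0.7]
gripper_width: 0.0623
grasp_force: 20.0
```

Call:
drive_tool(
  commands=[
    {"dr": [0, 0, 0], "slide": [0, 0, 0.001], "claw": 0.5},
    {"dr": [0, 0, 0], "slide": [0, 0, 0.0015], "claw": 0.5},
    {"dr": [0, 0, 0], "slide": [0, 0, 0.0015], "claw": 0.5},
  ],
)

```text
time: 17.55
position: [0.578, 0.0972, 0.0746]
eef_rot: [180.0, 0.1, 103.2]
force: [-2.0, -1.3, 6.5]
gripper_width: 0.0629
grasp_force: 20.0
```

Call:
drive_tool(
  commands=[
    {"dr": [0, 0, 0], "slide": [0, 0, -0.001], "claw": 0.85},
    {"dr": [0, 0, 0], "slide": [0, 0, -0.001], "claw": 0.85},
    {"dr": [0, 0, 0], "slide": [0, 0, -0.001], "claw": 0.85},
    {"dr": [0, 0, 0], "slide": [0, 0, -0.001], "claw": 0.85},
    {"dr": [0, 0, 0], "slide": [0, 0, -0.03], "claw": 1},
    {"dr": [0, 0, 0], "slide": [0, 0, -0.08], "claw": 1},
    {"dr": [0, 0, 0], "slide": [0, 0, -0.125], "claw": 1},
    {"dr": [0, 0, 0], "slide": [0, 0, -0.125], "claw": 1},
  ],
)

```text
time: 18.35
position: [0.5817, 0.0995, 0.2048]
eef_rot: [179.2, -0.1, 103.2]
force: [0.4, 1.3, -0.4]
gripper_width: 0.0927
grasp_force: 0.0
```

Call:
drive_tool(
  commands=[
    {"dr": [0, 0, 0], "slide": [-0.1735, -0.1325, 0], "claw": 1},
    {"dr": [0, 0, 0], "slide": [-0.1735, -0.1325, 0], "claw": 1},
    {"dr": [0, 0, 0], "slide": [-0.1735, -0.1325, 0], "claw": 1},
    {"dr": [0, 0, 0], "slide": [-0.1735, -0.1325, 0], "claw": 1},
    {"dr": [0, 0, 0], "slide": [-0.1735, -0.1325, 0], "claw": 1},
    {"dr": [0, 0, 0], "slide": [-0.1735, -0.1325, 0.02], "claw": 1},
    {"dr": [0, 0, 0], "slide": [-0.1735, -0.1325, 0.07], "claw": 1},
    {"dr": [0, 0, 0], "slide": [-0.1735, -0.1325, 0.12], "claw": 1},
    {"dr": [0, 0, 0], "slide": [-0.1735, -0.1325, 0.145], "claw": 1},
    {"dr": [0, 0, 0], "slide": [-0.1735, -0.1325, 0.145], "claw": 1},
    {"dr": [0, 0, 0], "slide": [-0.1735, -0.1325, 0.145], "claw": 1},
  ],
)

```text
time: 19.45
position: [0.4886, -0.1015, 0.0532]
eef_rot: [-180.0, -0.0, 103.2]
force: [0.2, -0.1, -0.3]
gripper_width: 0.0931
grasp_force: 0.0
```

```bash
python3 -c "
from h import *
show()
P,D=eyes.capture('scene')
cv2.imwrite('pics/s6.png',cv2.resize(P[120:220,190:290],(600,600),interpolation=0)[:,:,::-1])
s=sensors.observe();p=s['position']; print(proj('scene',p),slide(np.array([.4883,-.102,.0085])-p,s['eef_rot'][2]))
b=blob(P,[105,120,60],[125,255,255],proj('scene',[.578,.0962,.08]),15); print(b[0],b[1],proj('scene',[.578,.0962,.08]))
"
```

```text
{'time': np.float64(19.45), 'position': array([ 0.4886, -0.1015,  0.0532]), 'eef_rot': array([-1.799886e+02, -3.970000e-02,  1.031961e+02]), 'joint_positions': array([ 29.0143,  39.1801, -30.0545, 115.3052,  34.0425,  34.3455,
       -11.1074]), 'force': array([ 0.1734, -0.1401, -0.2849]), 'gripper_width': np.float64(0.0931), 'grasp_force': np.float64(0.0)}
[231.27031552 173.14014511] [-0.0001 -0.0012  0.0456]
[259.23571429 206.04761905] [247 195  25  22 420] [258.26254568 204.95735355]
```

View pics/s6.png

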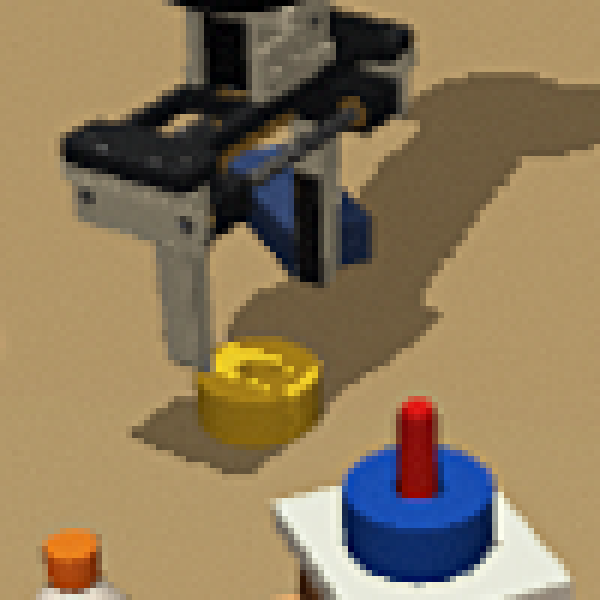

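The crop shows the blue bead seated flat round the dowel on the white plate at (259,206). The fingertips straddle the yellow bead, whose hole is near (233,182).

Call:
drive_tool(
  commands=[
    {"dr": [0, 0, 0], "slide": [0, 0, 0.02], "claw": 1},
    {"dr": [0, 0, 0], "slide": [0, 0, 0.04], "claw": 1},
    {"dr": [0, 0, 0], "slide": [0, 0, 0.0445], "claw": 1},
    {"dr": [0, 0, 0], "slide": [0, 0, 0.0445], "claw": 0.5},
    {"dr": [0, 0, 0], "slide": [0, 0, 0.0445], "claw": 0.5},
    {"dr": [0, 0, 0], "slide": [0, 0, 0.0445], "claw": 0.5},
    {"dr": [0, 0, 0], "slide": [0, 0, 0.0445], "claw": 0.5},
    {"dr": [0, 0, 0], "slide": [0, 0, 0.0445], "claw": 0.5},
    {"dr": [0, 0, 0], "slide": [0, 0, 0.0445], "claw": 0.5},
    {"dr": [0, 0, 0], "slide": [0, 0, 0.0445], "claw": 0.5},
  ],
  force=8,
)

```text
time: 20.5
position: [0.4889, -0.102, 0.0093]
eef_rot: [179.9, 0.0, 103.2]
force: [0.5, -0.6, 6.2]
gripper_width: 0.0607
grasp_force: 7.9
```

Call:
drive_tool(
  commands=[
    {"dr": [0, 0, 0], "slide": [0, 0, 0], "claw": 0.8},
    {"dr": [0, 0, 0], "slide": [0, 0, 0], "claw": 0.8},
    {"dr": [0, 0, 0], "slide": [0, 0, 0], "claw": 0.8},
    {"dr": [0, 0, 8], "slide": [0, 0, 0], "claw": 0.8},
    {"dr": [0, 0, 16], "slide": [0, 0, 0], "claw": 0.8},
    {"dr": [0, 0, 24], "slide": [0, 0, 0], "claw": 0.8},
    {"dr": [0, 0, 32], "slide": [0, 0, 0], "claw": 0.8},
    {"dr": [0, 0, 40], "slide": [0, 0, 0], "claw": 0.8},
    {"dr": [0, 0, 48], "slide": [0, 0, 0], "claw": 0.8},
    {"dr": [0, 0, 56], "slide": [0, 0, 0], "claw": 0.8},
    {"dr": [0, 0, 64], "slide": [0, 0, 0], "claw": 0.8},
    {"dr": [0, 0, 72], "slide": [0, 0, 0], "claw": 0.8},
  ],
)

```text
time: 21.7
position: [0.4883, -0.1018, 0.0085]
eef_rot: [-180.0, 0.0, 30.8]
force: [-0.3, -0.4, -1.0]
gripper_width: 0.0747
grasp_force: 0.0
```

Call:
drive_tool(
  commands=[
    {"dr": [0, 0, 8], "slide": [0, 0, 0], "claw": 0.8},
    {"dr": [0, 0, 16], "slide": [0, 0, 0], "claw": 0.8},
    {"dr": [0, 0, 18], "slide": [0, 0, 0], "claw": 0.8},
    {"dr": [0, 0, 18], "slide": [0, 0, 0], "claw": 0.8},
    {"dr": [0, 0, 18], "slide": [0, 0, 0], "claw": 0.5},
    {"dr": [0, 0, 18], "slide": [0, 0, 0], "claw": 0.5},
    {"dr": [0, 0, 18], "slide": [0, 0, 0], "claw": 0.5},
    {"dr": [0, 0, 18], "slide": [0, 0, 0], "claw": 0.5},
    {"dr": [0, 0, 18], "slide": [0, 0, 0], "claw": 0.5},
    {"dr": [0, 0, 18], "slide": [0, 0, 0], "claw": 0.5},
  ],
)

```text
time: 22.7
position: [0.4885, -0.1019, 0.0087]
eef_rot: [-180.0, -0.0, 13.2]
force: [-0.2, 0.2, 0.6]
gripper_width: 0.0628
grasp_force: 8.0
```

```bash
python3 -c "
from h import *
show()
s=sensors.observe();p=s['position']; print(slide(np.array([.578,.0965,.17])-p,s['eef_rot'][2]))"
```

```text
{'time': np.float64(22.7), 'position': array([ 0.4885, -0.1019,  0.0087]), 'eef_rot': array([-1.79995e+02, -1.80000e-03,  1.31737e+01]), 'joint_positions': array([ 11.5233,  40.7716,  -3.3748, 117.1914,   5.8281,  22.1901,
       -73.2592]), 'force': array([-0.1753,  0.1572,  0.5631]), 'gripper_width': np.float64(0.0628), 'grasp_force': np.float64(8.0001)}
[ 0.1324 -0.1728 -0.1613]
```

Call:
drive_tool(
  commands=[
    {"dr": [0, 0, 0], "slide": [0, 0, 0], "claw": 0.5},
    {"dr": [0, 0, 0], "slide": [0, 0, -0.03], "claw": 0.5},
    {"dr": [0, 0, 0], "slide": [0, 0, -0.07], "claw": 0.5},
    {"dr": [0, 0, 0], "slide": [0, 0, -0.12], "claw": 0.5},
    {"dr": [0, 0, 0], "slide": [0, 0, -0.165], "claw": 0.5},
    {"dr": [0, 0, 0], "slide": [0.015, -0.02, -0.17], "claw": 0.5},
    {"dr": [0, 0, 0], "slide": [0.04, -0.053, -0.17], "claw": 0.5},
    {"dr": [0, 0, 0], "slide": [0.068, -0.089, -0.17], "claw": 0.5},
    {"dr": [0, 0, 0], "slide": [0.096, -0.125, -0.17], "claw": 0.5},
    {"dr": [0, 0, 0], "slide": [0.117, -0.153, -0.17], "claw": 0.5},
    {"dr": [0, 0, 0], "slide": [0.128, -0.167, -0.17], "claw": 0.5},
    {"dr": [0, 0, 0], "slide": [0.1325, -0.173, -0.17], "claw": 0.5},
  ],
  force=20,
)

```text
time: 23.9
position: [0.578, 0.0983, 0.1783]
eef_rot: [-180.0, 0.0, 13.3]
force: [0.2, -0.5, -0.2]
gripper_width: 0.0622
grasp_force: 20.0
```

Call:
drive_tool(
  commands=[
    {"dr": [0, 0, 0], "slide": [0, 0, 0.02], "claw": 0.5},
    {"dr": [0, 0, 0], "slide": [0, 0, 0.028], "claw": 0.5},
    {"dr": [0, 0, 0], "slide": [0, 0, 0.028], "claw": 0.5},
    {"dr": [0, 0, 0], "slide": [0, 0, 0.028], "claw": 0.5},
  ],
)

```text
time: 24.3
position: [0.578, 0.0952, 0.1509]
eef_rot: [180.0, 0.0, 13.0]
force: [0.5, -0.4, -0.6]
gripper_width: 0.0625
grasp_force: 20.0
```

```bash
python3 -c "
from h import *
P,D=eyes.capture('scene')
cv2.imwrite('pics/s7.png',cv2.resize(P[130:230,210:310],(600,600),interpolation=0)[:,:,::-1])
show()
s=sensors.observe();p=s['position']
print(slide(np.array([.578,.0965,p[2]])-p,s['eef_rot'][2]))
b=blob(P,[24,120,90],[34,255,255],proj('scene',p+[0,0,.005]),15); print(b[0],b[1],proj('scene',p+[0,0,.005]))
r=blob(P,[0,150,80],[8,255,255],(259,195),25); print(r[0],r[1])
"
```

```text
{'time': np.float64(24.35), 'position': array([0.5784, 0.0956, 0.1513]), 'eef_rot': array([ 1.799694e+02, -4.520000e-02,  1.307240e+01]), 'joint_positions': array([ -7.8312,  33.7119,  -5.8765,  97.2309,   4.3431,  49.2325,
       -92.4891]), 'force': array([ 0.9996,  0.4543, -0.4207]), 'gripper_width': np.float64(0.0626), 'grasp_force': np.float64(20.0)}
[-0.0002 -0.001  -0.    ]
[254.625      176.20454545] [246 172  20   8  88] [257.86817787 177.82013167]
[259.01470588 195.89705882] [256 190   7  13  68]
```

View pics/s7.png

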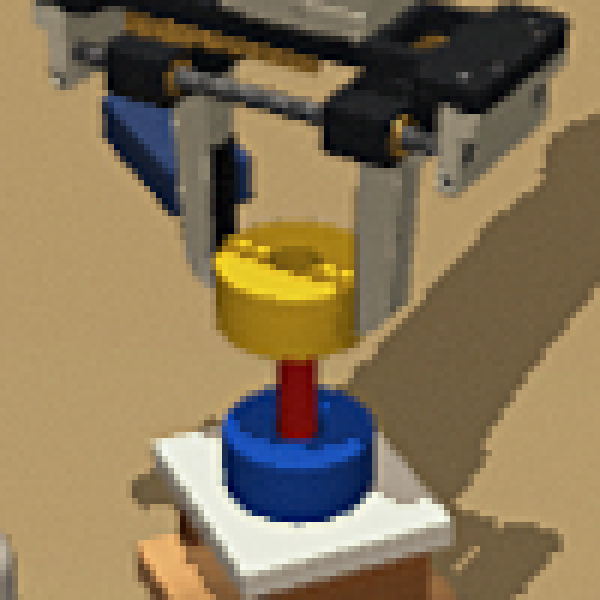

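The crop shows the yellow bead level above the dowel. Its left edge is at column 245.8, which puts its centre near 259, in line with the dowel axis at 259.0.

Call:
drive_tool(
  commands=[
    {"dr": [0, 0, 0], "slide": [0, -0.0005, 0.004], "claw": 0.5},
    {"dr": [0, 0, 0], "slide": [0, -0.0005, 0.008], "claw": 0.5},
    {"dr": [0, 0, 0], "slide": [0, -0.0005, 0.012], "claw": 0.5},
    {"dr": [0, 0, 0], "slide": [0, -0.0005, 0.016], "claw": 0.5},
    {"dr": [0, 0, 0], "slide": [0, -0.0005, 0.02], "claw": 0.5},
    {"dr": [0, 0, 0], "slide": [0, -0.0005, 0.02], "claw": 0.5},
  ],
)

```text
time: 24.95
position: [0.5774, 0.0971, 0.1299]
eef_rot: [-180.0, 0.1, 13.2]
force: [-0.4, 0.5, -0.1]
gripper_width: 0.0624
grasp_force: 20.0
```

Threaded with no force; the underside must come down to 0.094, which is TCP 0.1027.

Call:
drive_tool(
  commands=[
    {"dr": [0, 0, 0], "slide": [0, 0, 0.008], "claw": 0.5},
    {"dr": [0, 0, 0], "slide": [0, 0, 0.016], "claw": 0.5},
    {"dr": [0, 0, 0], "slide": [0, 0, 0.022], "claw": 0.5},
    {"dr": [0, 0, 0], "slide": [0, 0, 0.025], "claw": 0.5},
    {"dr": [0, 0, 0], "slide": [0, 0, 0.026], "claw": 0.5},
    {"dr": [0, 0, 0], "slide": [0, 0, 0.027], "claw": 0.5},
    {"dr": [0, 0, 0], "slide": [0, 0, 0.027], "claw": 0.5},
  ],
)

```text
time: 25.65
position: [0.5781, 0.0972, 0.1038]
eef_rot: [-180.0, -0.0, 13.2]
force: [0.3, -0.2, -0.2]
gripper_width: 0.0622
grasp_force: 20.0
```

Call:
drive_tool(
  commands=[
    {"dr": [0, 0, 0], "slide": [0, 0, 0.0005], "claw": 0.5},
    {"dr": [0, 0, 0], "slide": [0, 0, 0.001], "claw": 0.5},
    {"dr": [0, 0, 0], "slide": [0, 0, 0.001], "claw": 0.5},
  ],
)

```text
time: 25.95
position: [0.578, 0.0972, 0.1028]
eef_rot: [-180.0, -0.0, 13.2]
force: [1.4, 0.5, -0.4]
gripper_width: 0.0625
grasp_force: 20.0
```

Call:
drive_tool(
  commands=[
    {"dr": [0, 0, 0], "slide": [0, 0, 0.001], "claw": 0.5},
    {"dr": [0, 0, 0], "slide": [0, 0, 0.0015], "claw": 0.5},
    {"dr": [0, 0, 0], "slide": [0, 0, 0.0015], "claw": 0.5},
  ],
)

```text
time: 26.25
position: [0.5781, 0.0972, 0.1026]
eef_rot: [180.0, -0.0, 13.2]
force: [-2.3, -1.4, 7.3]
gripper_width: 0.0625
grasp_force: 20.0
```

Call:
drive_tool(
  commands=[
    {"dr": [0, 0, 0], "slide": [0, 0, -0.001], "claw": 0.85},
    {"dr": [0, 0, 0], "slide": [0, 0, -0.001], "claw": 0.85},
    {"dr": [0, 0, 0], "slide": [0, 0, -0.001], "claw": 0.85},
    {"dr": [0, 0, 0], "slide": [0, 0, -0.001], "claw": 0.85},
    {"dr": [0, 0, 0], "slide": [0, 0, -0.03], "claw": 1},
    {"dr": [0, 0, 0], "slide": [0, 0, -0.08], "claw": 1},
    {"dr": [0, 0, 0], "slide": [0, 0, -0.12], "claw": 1},
    {"dr": [0, 0, 0], "slide": [0, 0, -0.12], "claw": 1},
    {"dr": [0, 0, 0], "slide": [0, 0, -0.12], "claw": 1},
    {"dr": [0, 0, 0], "slide": [0, 0, -0.12], "claw": 1},
  ],
)

```text
time: 27.25
position: [0.5768, 0.0969, 0.2195]
eef_rot: [-180.0, 0.2, 13.2]
force: [0.0, 1.0, -0.2]
gripper_width: 0.0928
grasp_force: 0.0
```

```bash
python3 -c "
from h import *
P,D=eyes.capture('scene')
show()
for k,lo,hi,z in(('blue',[105,120,60],[125,255,255],.08),('yellow',[24,120,90],[34,255,255],.108)):
    q=proj('scene',[.578,.0965,z]); b=blob(P,lo,hi,q,15); print(k,b[0],b[1],q)
r=blob(P,[0,150,80],[8,255,255],(259,190),15); print(r[0],r[1])
cv2.imwrite('pics/s8.png',cv2.resize(P[130:230,210:310],(600,600),interpolation=0)[:,:,::-1])
"
```

```text
{'time': np.float64(27.3), 'position': array([0.5767, 0.0969, 0.2193]), 'eef_rot': array([-179.9898,    0.2344,   13.1726]), 'joint_positions': array([ -7.701 ,  29.5156,  -6.2714,  92.4669,   3.6089,  58.4502,
       -91.894 ]), 'force': array([ 0.0437,  0.5514, -0.6182]), 'gripper_width': np.float64(0.0932), 'grasp_force': np.float64(0.0)}
blue [259.22009569 210.67942584] [247 203  25  14 209] [258.35049271 205.00626439]
yellow [258.64141414 191.85858586] [247 185  25  13 198] [258.32368744 195.34658506]
[259.08333333 189.        ] [258 187   3   5  12]
```

View pics/s8.png

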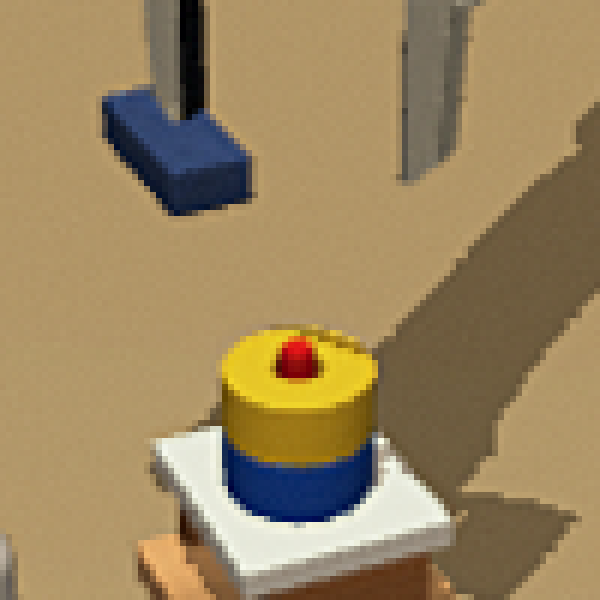

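The crop shows blue then yellow stacked flat on the white plate. The red dowel top shows 9 mm above them at (259,189), and the gripper is clear.

```bash
python3 -c "
from bench import job
print(job.finish_job())"
```

```text
the job is handed in; nothing more can be done
None
```

The job is handed in at about 27 s (no verdict came back): the last picture showed the dowel in the stand's hole with the blue bead flat on the white plate and the yellow bead on top of it, and the green bead and other things were never gripped or moved.

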